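# Set the anvil stake in the bench stump

## Task

Take the small anvil-shaped stake (the one with the horn) out of the wooden rack and set it in the square socket on top of the round wooden stump: start its nose in the hole, turn it until the square shank matches, and lower it, without letting it drop, until its flange sits fully home on the socket block. Let go of it and leave the mushroom stake, bowl, hammer and beaker where they are.

Things in the scene. Friction and masses are not known exactly. Their poses are not given: they have to be found in the camera images.
- stake: Stake to set: polished steel, 0.5 to 0.8 kg, upright. Origin on its axis at the underside of its dark round flange (50 mm diameter, 6 mm thick). Head: block 44 (x) by 34 mm (y), 6 to 44 mm above origin, flat upright sides; horn to +x (to 68 mm out, 13 to 43 mm up), heel to -x (to 45 mm out, 30 mm wide, 28 to 44 mm up). Starts in one of the rack's two places, flange on its top.
- stake_head (a point): Centre of the stake's block head, on its axis, 25 mm above stake's origin; axes as stake. Grip here across the 34 mm width (y), fingertips at least 2 mm above the flange.
- stake_nose (a point): Lowest tip of the stake's nose, on its axis, 60 mm below stake's origin; axes as stake. The round nose, 13 mm diameter, is 15 to 16 mm long. Above it, up to the flange, is the square shank, 20 by 20 mm, sides parallel to x and y, its lowest 4 mm tapering to 16 mm square; the shank's lower end is 44 mm below the flange.
- stump: Round pale wooden stump, 156 mm diameter, 50 mm high, fixed; origin at the centre of its underside. On its top is screwed a grey steel socket block, 76 by 76 mm, 36 mm high. The turn of the block on the stump differs each time, is not reported and not shown by the stump's axes: it must be seen or felt for. Stump and block do not move. Under the block is a 48 mm round cavity.
- socket_mouth (a point): On the stump's axis at the block's top, 86 mm above the table: centre (within 1 mm) of a vertical through hole, 22 mm square, rim bevelled 1.5 mm, sides parallel to the block's sides. Axes: the stump's, not the block's. The nose enters at any turn, then the shank stands on the rim, its taper sinking up to 4 mm as the squares near a match; within about 5 degrees (any quarter turn) it goes down to the flange.
- rack: Wooden block 90 (x) by 250 (y) by 75 mm high, fixed, with two round through holes of 34 mm diameter on its centre line at y = -65 and +65 mm. Origin at the centre of its underside.
- dome_stake: Bystander: steel mushroom stake, 50 mm diameter, domed, top 57 mm above its origin, in the other place of the rack. Origin on its axis at the underside of its flange. Leave it alone.
- bowl: Bystander: metal bowl, 110 mm rim diameter, 60 mm high; origin at the centre of its underside.
- hammer: Bystander: hammer about 240 mm long lying flat, head to its +x.
- beaker: Bystander: metal beaker, 68 mm rim diameter, 80 mm high; origin at the centre of its underside.
Things that resemble listed ones, but are neither listed nor needed, are in the scene too. What is shaped like the stake but yellow is not meant.

How it is judged:
On the way:
1. the anvil stake is lifted clear of the rack (height (world z) of stake above 0.137 m), for 0.1 s.
At the end, for the whole second after the job is handed in: The anvil stake stands upright (within 0.06 rad) on the stump's axis (within 5 mm), its flange home on the socket block (within 2.5 mm), at rest and released (z of stake in the frame of stump between 0.083 and 0.0885 m and horizontal distance between stake and stump below 0.005 m and angle between stake's own z axis and vertical below 0.06 rad and linear speed of stake below 0.02 m/s); the robot touches nothing.
It fails at once if the anvil stake is let drop (moves faster than 0.4 m/s while not held) (linear speed of stake above 0.4 m/s and contact force between the fingers and stake below 0.3 N).
It fails at once if the mushroom stake is moved by more than 20 mm (distance of dome_stake from where it was at the start of the episode above 0.02 m).
It fails at once if the bowl is moved by more than 30 mm (distance of bowl from where it was at the start of the episode above 0.03 m).
It fails at once if the hammer is moved by more than 30 mm (distance of hammer from where it was at the start of the episode above 0.03 m).
It fails at once if the beaker is moved by more than 30 mm (distance of beaker from where it was at the start of the episode above 0.03 m).
It also fails if it takes over 58 s, if anything falls off the work surface, if the arm or the gripper's body presses on something with over 40 N, if the wrist force passes 120 N, or if a joint passes its speed limit or range.

## Robot

A 6-joint arm with a two-finger parallel gripper is mounted at the origin on the work surface. World frame = base frame: x ahead of the robot, y to its left, z up, the work surface at z = 0. Lengths are in m, angles in rad, forces in N, time in s.
With the tool pointing down it reaches from about 0.25 to 0.775 m from the base axis. Payload 4 kg.
Tool frame: the origin (TCP) lies on the centre line of the jaws, within the pads' length; the fingertips stand 17 mm ahead of it and the grasp point (between the pads) lies 2 mm behind it; z points along the fingers, y is the line along which they close (so a half turn about z gives the same grasp; the last joint's range is limited). The gripper opens to 94 mm and grips with 3 to 60 N. Pads are 16 mm wide; open, the fingers measure 119 mm over their backs; the gripper's body (75 mm by 177 mm) begins 78 mm behind the grasp point.
Start: joints at [1.132, 0.087, 1.371, -0, 1.684, -0.103], TCP at [0.181, 0.519, 0.223] pointing down, gripper open.
Joint ranges: [-3.1, 3.1], [-0.76, 2.03], [0.27, 2.55], [-1.08, 4.22], [0.17, 2.65], [-2.57, 2.57]. Speed limits (rad/s): [2.79, 2.79, 3.14, 3.14, 3.14, 3.14].

## Interface

Orientations are given as [roll, pitch, yaw] about the fixed x, y, z axes, in that order (R = Rz(yaw) Ry(pitch) Rx(roll)).
In Python, from bench import robot gives the robot as it stands.
- The arm moves only by the tool servo_tool, never from a script. Its argument "plan" is a list of rows, each a list of 7 numbers: the shift along the tool's x, y, z normalised to -1 to 1, where 1 is 0.1 m, then the turn, a rotation vector about the tool's x, y, z normalised to -1 to 1, where 1 is pi/2 rad, then the finger opening in mm, from 0 to 94. In form: [[x, y, z, ax, ay, az, gripper], ...]. A call has 1 to 12 rows; each row is the pose to reach, as a shift and turn from the pose commanded when the call began, along the tool's axes at that moment; what a row does not reach only later rows make up. A row lasts 1/12 s, in which the tool goes at most 41.7 mm and 7.16 degrees, less where a joint would pass 70% of its speed; a pose out of reach is approached as far as the arm can. A call with a number of a shift or a turn outside -1 to 1 is refused whole. A call with a gripper value outside its range is refused whole. The fingers move at their own pace and stop on an object; the grip force is fixed at half the most. Time passes only in rows, so rows that repeat a pose let the fingers close. It gives the time, the measured TCP pose, the force, the opening and the grip force at its end, in the units of the state.
- robot.get_obs(): the state, without advancing time (a new reading comes with each control period).
- robot.snapshot(name): name is "side" or "top" or "wrist"; returns the picture (480x640x3 uint8, red, green, blue); there is no depth.
- robot.camera_params(name): a dict with "camera_matrix" (3x3 intrinsics, pixels), "rvec" (rotation vector, rad) and "tvec" (3), from world to camera coordinates, as OpenCV has them; the wrist camera has in their place "tool_from_camera" (4x4, takes a point from camera to tool coordinates, whose origin is the TCP and whose axes are the flange's). Camera axes: x right, y down, z forward; pixel columns grow to the right and rows downward; lengths in m; the calibration is good to about 2 mm. The wrist camera is an equidistant fisheye: a pixel r from the principal point sees the ray r / f radians off the axis. A picture is of the moment at which its call begins: read the wrist's pose just before it. camera_params takes no time and is no camera call.
- robot.close_job(): hands the job in; it is judged then, once.
Trained networks look in the newest picture that a camera, given by its name, has taken for a name from the list of things; names that differ only in an ending like _2 or _b are one class to them, and where a whole thing is asked for, a point or a joint stands for the part that bears it (a point fixed in the world has none). Each returns a list of dicts, best first, with "conf" (0 to 1); they miss things now and then, are a little off and sometimes report something else, mostly with a low value. They report only what shows in the picture. A call takes as long as a camera call. They do not tell look-alikes from the thing itself.
- robot.find_in(thing, camera): "extent" ([centre column, centre row, width, height] in pixels, round what is visible of it).
The state is a dict: "time": time; "joint_positions": joint angles; "qvel": joint speeds; "joint_torque": joint torques, N m; "tool_pos": TCP position; "ee_rot": TCP orientation; "wrist_force": force on the tool from outside, world axes, zero at the start; "wrist_torque": the same for the moment, N m; "width": finger opening in m; "finger_force": force on a finger pad.
Only numpy, scipy, OpenCV 4.12 (cv2) and the standard library are available. Lean on these libraries where they do the work, as an engineer would, in place of code of your own. Each camera call takes 0.05 s, during which the arm holds its last target. There are 200 camera calls.

## Working session

There is one attempt and no reset: what is moved stays moved. The work goes in short steps, Python scripts to look and compute and a tool call to move; the robot and the scene stay as the last step left them, time stands still between calls to the robot, and variables do not carry over. Pictures are saved under pics/ and viewed, at most 10 in all, crops included, and the job is handed in when it is done.

Besides the shell and the picture viewer there is one more tool, called after "Request:" as name(argument=value, ...), one argument or row to a line, values as JSON. servo_tool: Moves the arm, as the interface text tells. Scaled input: -1 to 1 covers 0.1 m each way for a shift and pi/2 rad each way for a turn. Its arguments: {"type":"object","properties":{"plan":{"type":"array","items":{"type":"array","items":{"type":"number"}}}},"required":["plan"]}

```bash
mkdir -p pics; cat > h.py <<'E'
import numpy as np, cv2
from bench import robot
from scipy.spatial.transform import Rotation as R
def snap(c,n):
    im=robot.snapshot(c); cv2.imwrite(f'pics/{n}.png',im[:,:,::-1]); return im
def tool():
    o=robot.get_obs(); return np.array(o['tool_pos']),R.from_euler('xyz',o['ee_rot']).as_matrix()
def ray(c,uv):
    p=robot.camera_params(c); K=np.array(p['camera_matrix'])
    if c=='wrist':
        d=np.array([(uv[0]-K[0,2])/K[0,0],(uv[1]-K[1,2])/K[1,1]]); t=np.hypot(*d)
        v=np.r_[d/max(t,1e-9)*np.sin(t),np.cos(t)]
        T=np.array(p['tool_from_camera']); P,M=tool()
        return P+M@T[:3,3], M@T[:3,:3]@v
    M=cv2.Rodrigues(np.array(p['rvec']))[0]; t=np.array(p['tvec']).ravel()
    return -M.T@t, M.T@np.linalg.inv(K)@np.r_[uv,1]
def atz(c,uv,z):
    o,d=ray(c,uv); return (o+d*(z-o[2])/d[2])
def proj(c,X):
    X=np.atleast_2d(np.array(X,float)); p=robot.camera_params(c); K=np.array(p['camera_matrix'])
    if c=='wrist':
        T=np.array(p['tool_from_camera']); P,M=tool()
        x=((X-P)@M-T[:3,3])@T[:3,:3]; r=np.hypot(x[:,0],x[:,1]); t=np.arctan2(r,x[:,2])
        return x[:,:2]/r[:,None]*t[:,None]*[K[0,0],K[1,1]]+K[:2,2]
    return cv2.projectPoints(X,np.array(p['rvec']),np.array(p['tvec']),K,None)[0][:,0]
E
python3 - <<'E'
from h import *
o=robot.get_obs(); print(o)
a=[snap(c,c+'0') for c in ('top','side','wrist')]
for c in ('top','side'):
  for t in ('stake','stump','rack','dome_stake','bowl','hammer','beaker'):
    print(c,t,[(np.round(d['extent']).astype(int).tolist(),round(d['conf'],2)) for d in robot.find_in(t,c)])
b=np.vstack([np.hstack(a[:2])]); cv2.imwrite('pics/both.png',cv2.resize(b,(800,300),interpolation=cv2.INTER_AREA)[:,:,::-1])
for c in ('top','side','wrist'): print(robot.camera_params(c))
E
```

```text
{'time': 0.0, 'joint_positions': array([ 1.13192994e+00,  8.79489781e-02,  1.37225348e+00, -4.90331556e-05,
        1.68358784e+00, -1.03127905e-01]), 'qvel': array([-1.19556490e-03, -6.58172020e-04,  1.43679933e-05, -1.10118666e-03,
       -4.86604549e-04, -1.12246495e-03]), 'joint_torque': array([ 2.04451262e-04, -3.40179420e+01, -3.02428687e+01,  7.18986872e-02,
        3.29064194e-02, -1.78091786e-04]), 'tool_pos': array([0.18102165, 0.51881301, 0.22130782]), 'ee_rot': array([-3.13940167e+00, -1.77761975e-04,  2.80584851e+00]), 'wrist_force': array([0.05845126, 0.23303778, 0.2730901 ]), 'wrist_torque': array([0.01237688, 0.02808898, 0.00895145]), 'finger_force': 0.0, 'width': 0.09403500326495183}
top stake [([232, 310, 40, 41], 0.98), ([142, 313, 40, 44], 0.89), ([168, 208, 45, 40], 0.85), ([216, 241, 27, 47], 0.69)]
top stump [([373, 254, 62, 64], 0.56)]
top rack [([245, 248, 100, 46], 0.94)]
top dome_stake [([267, 247, 26, 20], 0.65), ([373, 253, 57, 58], 0.56)]
top bowl [([257, 186, 41, 41], 0.56)]
top hammer [([358, 178, 34, 84], 0.71)]
top beaker [([489, 314, 40, 27], 0.86)]
[... 857 characters left out ...]

       [  0.        ,   0.        ,   1.        ]]), 'rvec': array([ 2.17476895, -0.63344081,  0.33325496]), 'tvec': array([-0.46428905,  0.23376721,  0.88230318])}
{'camera_matrix': array([[371.64829954,   0.        , 320.87752009],
       [  0.        , 371.64829954, 242.24581228],
       [  0.        ,   0.        ,   1.        ]]), 'tool_from_camera': array([[ 1.99335500e-04, -9.72448570e-01, -2.33117435e-01,
         6.79526403e-02],
       [ 9.99999950e-01,  2.51302473e-04, -1.93221243e-04,
         7.10399501e-05],
       [ 2.46480710e-04, -2.33117385e-01,  9.72448571e-01,
        -1.62899493e-01],
       [ 0.00000000e+00,  0.00000000e+00,  0.00000000e+00,
         1.00000000e+00]])}
```

View pics/top0.png

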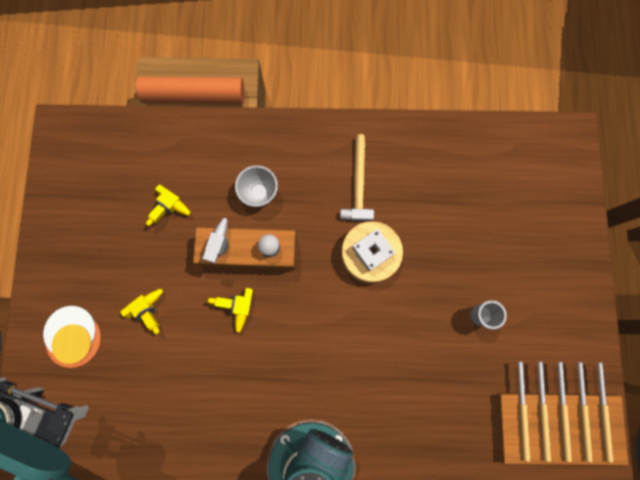

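View pics/side0.png

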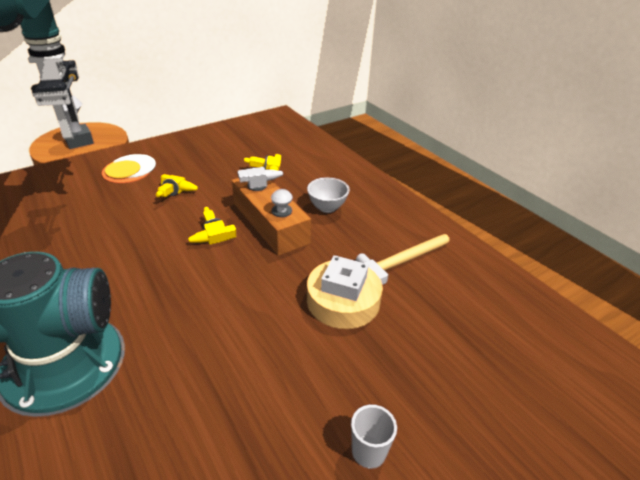

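The top view shows four anvil-shaped things. Three are yellow, at (168,208), (142,313) and (232,310). The grey steel one is at (216,241) in the rack's left place, so it fits the description. The mushroom stake is at (268,245) and the stump at (373,252). I'll confirm with one enlarged crop.

```bash
python3 - <<'E'
from h import *
im=cv2.imread('pics/top0.png')
a=cv2.resize(im[205:275,190:290],None,fx=8,fy=8,interpolation=cv2.INTER_CUBIC)[:, :400]
b=cv2.resize(im[205:275,335:410],None,fx=8,fy=8,interpolation=cv2.INTER_CUBIC)[:,100:500]
cv2.imwrite('pics/crop.png',np.hstack([a,b]))
print('rack corners', [atz('top',p,.075).round(3)[:2].tolist() for p in ((195,229),(295,231),(295,268),(194,265))])
for n,p,z in (('stake head',(216,245),.119),('horn',(224,221),.115),('dome',(268,245),.13),('hole',(374.5,249.5),.086),('bowl',(257,186),.06),('hammerhead',(357,214),.02),('yel',(240,308),.03)): print(n,atz('top',p,z).round(4)[:2])
E
```

```text
rack corners [[0.579, 0.301], [0.577, 0.047], [0.482, 0.045], [0.487, 0.298]]
stake head [0.5306 0.2353]
horn [0.5913 0.2198]
dome [0.5302 0.1081]
hole [ 0.5298 -0.153 ]
bowl [0.699  0.1502]
hammerhead [ 0.6369 -0.1151]
yel [0.3829 0.1863]
```

View pics/crop.png

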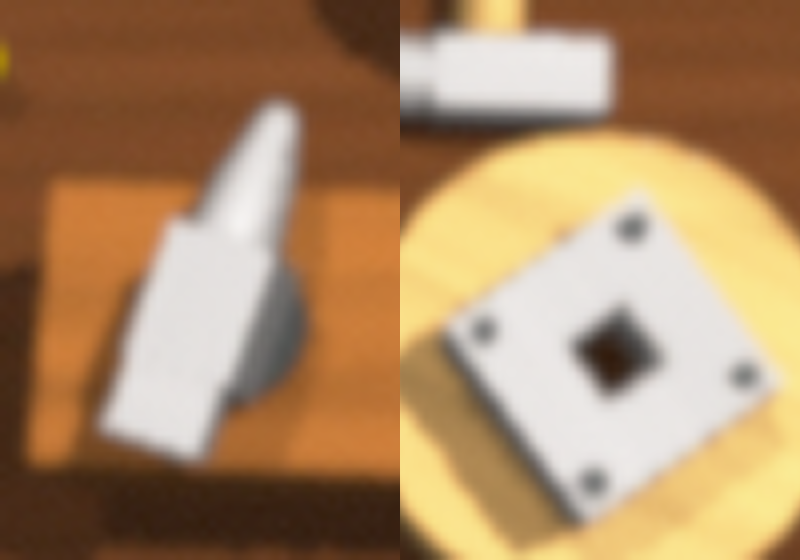

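The crop confirms it: a steel stake with its horn to the upper right, yaw about -19° in the world frame. The tool's yaw of 161° already matches that. The socket block is turned about 35° (mod 90), with its hole at (0.530, -0.153). I'll move above the stake now.

Request:
servo_tool(
  plan=[
    [-0.33,-0.12,0,0,0,0,94],
    [-0.66,-0.24,0,0,0,0,94],
    [-1,-0.36,0,0,0,0,94],
  ],
)

```text
time: 1.1
tool_pos: [0.2641, 0.4519, 0.2225]
ee_rot: [3.141, 0.0, 2.808]
wrist_force: [0.6, 0.9, 0.6]
width: 0.0943
finger_force: 0.0
```

Request:
servo_tool(
  plan=[
    [-0.33,-0.12,0,0,0,0,94],
    [-0.66,-0.24,0,0,0,0,94],
    [-1,-0.36,0,0,0,0,94],
  ],
)

```text
time: 1.35
tool_pos: [0.3473, 0.3843, 0.2227]
ee_rot: [3.141, 0.0, 2.806]
wrist_force: [-0.3, 0.2, -0.7]
width: 0.0941
finger_force: 0.0
```

Request:
servo_tool(
  plan=[
    [-0.33,-0.12,0,0,0,0,94],
    [-0.66,-0.24,0,0,0,0,94],
    [-1,-0.36,0,0,0,0,94],
  ],
)

```text
time: 1.6
tool_pos: [0.43, 0.3173, 0.2228]
ee_rot: [3.141, 0.0, 2.806]
wrist_force: [0.5, 0.4, -0.3]
width: 0.0939
finger_force: 0.0
```

Request:
servo_tool(
  plan=[
    [-0.33,-0.12,0,0,0,0,94],
    [-0.66,-0.24,0,0,0,0,94],
    [-1,-0.36,0,0,0,0,94],
    [-1,-0.36,0,0,0,0,94],
    [-1,-0.36,0,0,0,0,94],
    [-1,-0.36,0,0,0,0,94],
  ],
)

```text
time: 2.1
tool_pos: [0.5111, 0.2517, 0.2224]
ee_rot: [3.141, -0.001, 2.805]
wrist_force: [-0.0, -0.0, 0.2]
width: 0.0939
finger_force: 0.0
```

```bash
python3 - <<'E'
from h import *
im=snap('wrist','w1'); o=robot.get_obs(); print(o['time'],o['tool_pos'],o['ee_rot'],o['wrist_force'])
for t in ('stake','dome_stake'): print(t,[(np.round(d['extent']).astype(int).tolist(),round(d['conf'],2)) for d in robot.find_in(t,'wrist')])
print(proj('wrist',[[.53,.235,.119]]))
E
```

```text
2.15 [0.51074834 0.25221172 0.22252665] [ 3.14125726e+00 -5.81870331e-04  2.80671650e+00] [-0.40828174  0.41218205 -0.12854878]
stake [([317, 283, 56, 124], 0.89), ([247, 128, 112, 106], 0.8), ([490, 292, 56, 89], 0.71), ([443, 51, 101, 101], 0.68)]
dome_stake [([168, 307, 46, 42], 0.57)]
[[307.27913366 278.43047992]]
```

View pics/w1.png

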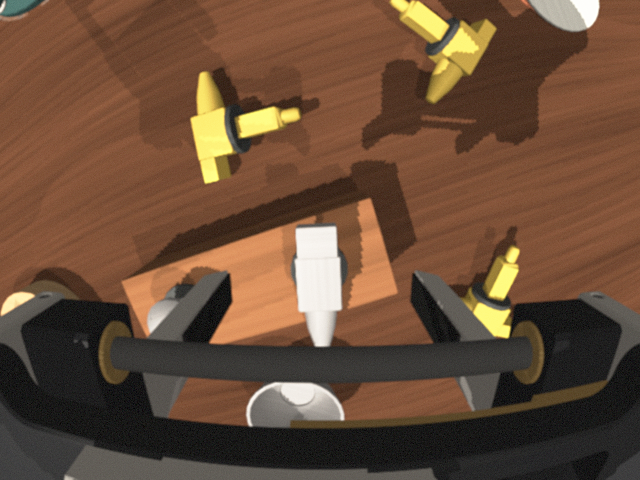

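The wrist view shows the grey stake at (318,283), heel up at row 225 and horn pointing down to row 345, nearly aligned with the image columns. I'll measure the block corners.

```bash
python3 - <<'E'
from h import *
im=cv2.imread('pics/w1.png'); g=im[215:355,285:350].min(2)
# row-wise edges of bright region with subpixel half-level
for r in list(range(222,350,6)):
    row=im[r,280:360].min(1).astype(int); k=np.where(row>150)[0]
    print(r, (k.min()+280,k.max()+280,row[k].mean().round()) if len(k) else None, end=' ')
print()
for r in (262,270,280,290,300): 
    row=im[r,280:360].min(1); print(r,row[10:70].tolist())
col=im[215:355,310:330].min(2).mean(1); print(col.round().astype(int).tolist())
E
```

```text
222 None 228 (np.int64(296), np.int64(335), np.float64(216.0)) 234 (np.int64(295), np.int64(336), np.float64(231.0)) 240 (np.int64(296), np.int64(336), np.float64(234.0)) 246 (np.int64(296), np.int64(336), np.float64(236.0)) 252 (np.int64(297), np.int64(336), np.float64(237.0)) 258 (np.int64(296), np.int64(339), np.float64(224.0)) 264 (np.int64(295), np.int64(339), np.float64(235.0)) 270 (np.int64(296), np.int64(339), np.float64(235.0)) 276 (np.int64(296), np.int64(340), np.float64(234.0)) 282 (np.int64(296), np.int64(340), np.float64(232.0)) 288 (np.int64(297), np.int64(340), np.float64(234.0)) 294 (np.int64(297), np.int64(340), np.float64(233.0)) 300 (np.int64(298), np.int64(340), np.float64(234.0)) 306 (np.int64(298), np.int64(341), np.float64(232.0)) 312 (np.int64(304), np.int64(333), np.float64(215.0)) 318 (np.int64(306), np.int64(333), np.float64(213.0)) 324 (np.int64(308), np.int64(332), np.float64(216.0)) 330 (np.int64(309), np.int64(332), np.float64(212.0)) 336 (np.int64(312), np.int64(330), np.float64(216.0)) 342 (np.int64(314), np.int64(329), np.float64(210.0)) 348 None 
2
[... 1439 characters left out ...]
7, 55, 58, 64, 72]
[46, 52, 55, 56, 54, 56, 55, 61, 72, 78, 84, 121, 184, 228, 236, 238, 237, 236, 235, 234, 235, 236, 236, 235, 235, 236, 237, 238, 238, 239, 239, 239, 238, 237, 237, 238, 238, 238, 236, 237, 236, 234, 230, 226, 231, 236, 237, 237, 236, 236, 236, 236, 236, 236, 236, 235, 236, 235, 236, 235, 235, 235, 235, 235, 236, 235, 234, 235, 235, 234, 235, 234, 234, 235, 235, 235, 234, 234, 235, 234, 234, 234, 234, 235, 234, 234, 234, 235, 234, 234, 235, 234, 235, 234, 233, 229, 226, 227, 228, 228, 227, 226, 227, 226, 226, 226, 225, 225, 225, 224, 224, 224, 222, 222, 222, 221, 220, 219, 216, 214, 212, 209, 205, 200, 196, 191, 187, 181, 177, 175, 161, 112, 60, 41, 41, 44, 46, 45, 49, 48]
```

```bash
python3 - <<'E'
from h import *
P,M=tool()
c=np.array([atz('wrist',p,.119)[:2] for p in ((294.8,257.5),(339.6,257.5),(297.8,310),(340.8,310),(295.5,226.5),(336,226.5))])
print(c.round(4)); L=lambda i,j: np.linalg.norm(c[i]-c[j]).round(4)
print(L(0,1),L(2,3),L(0,2),L(1,3),'44/34 expected')
for i,j in((0,2),(1,3),(4,2)): d=c[j]-c[i]; print('yaw',np.degrees(np.arctan2(d[1],d[0])))
ct=c[:4].mean(0); print('centre',ct,'tool delta',M.T@(np.r_[ct,.102]-P), 'yaw tool',np.degrees(np.arctan2(M[1,0],M[0,0])))
E
```

```text
[[0.5114 0.2317]
 [0.5224 0.2633]
 [0.5523 0.2191]
 [0.5633 0.2509]
 [0.4894 0.2403]
 [0.4992 0.2683]]
0.0334 0.0336 0.0428 0.0428 44/34 expected
yaw -17.193131497799502
yaw -16.978272215330634
yaw -18.65378377455103
centre [0.53732253 0.24126434] tool delta [-0.02904989 -0.00197534  0.12074683] yaw tool 160.87117347282478
```

Request:
servo_tool(
  plan=[
    [-0.29,-0.02,0,0,0,-0.022,94],
    [-0.29,-0.02,0.3,0,0,-0.022,94],
    [-0.29,-0.02,0.6,0,0,-0.022,94],
    [-0.29,-0.02,0.85,0,0,-0.022,94],
    [-0.29,-0.02,1.0,0,0,-0.022,94],
    [-0.29,-0.02,1.0,0,0,-0.022,94],
    [-0.29,-0.02,1.0,0,0,-0.022,94],
  ],
)

```text
time: 2.83
tool_pos: [0.537, 0.2408, 0.122]
ee_rot: [-3.141, -0.002, 2.842]
wrist_force: [-0.3, 0.3, -0.1]
width: 0.0936
finger_force: 0.0
```

```bash
python3 - <<'E'
from h import *
im=snap('wrist','w2'); o=robot.get_obs(); print(o['time'],o['tool_pos'],o['ee_rot'],o['wrist_force'])
P,M=tool(); 
print(proj('wrist',[P+M@np.array(v) for v in ([0,0,.0],[-.022,.017,P[2]-.119],[-.022,-.017,P[2]-.119],[.022,.017,P[2]-.119],[.022,-.017,P[2]-.119])]).round())
E
```

```text
2.8833 [0.53812334 0.241032   0.12367977] [3.14058921e+00 1.16626698e-03 2.84176324e+00] [ 0.78601844  0.14441246 -0.34578478]
[[321. 302.]
 [354. 338.]
 [287. 338.]
 [357. 254.]
 [284. 254.]]
```

View pics/w2.png

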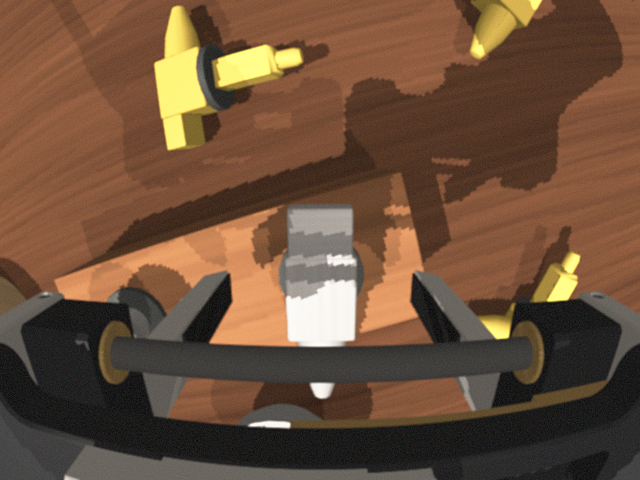

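The stake is centred and straight between the fingers, with the block at columns 286–357 and rows 257–341, as predicted. I'll descend and grip.

Request:
servo_tool(
  plan=[
    [0,0,0.1,0,0,0,94],
    [0,0,0.2,0,0,0,94],
    [0,0,0.2,0,0,0,60],
    [0,0,0.2,0,0,0,30],
    [0,0,0.2,0,0,0,20],
    [0,0,0.2,0,0,0,20],
    [0,0,0.2,0,0,0,20],
    [0,0,0.2,0,0,0,20],
    [0,0,0.2,0,0,0,20],
    [0,0,0.2,0,0,0,20],
    [0,0,0.2,0,0,0,20],
    [0,0,0.2,0,0,0,20],
  ],
)

```text
time: 3.88
tool_pos: [0.5383, 0.2402, 0.1026]
ee_rot: [3.141, 0.0, 2.84]
wrist_force: [-0.1, 0.6, -0.3]
width: 0.0338
finger_force: 29.9
```

Request:
servo_tool(
  plan=[
    [0,0,-0.1,0,0,0,20],
    [0,0,-0.3,0,0,0,20],
    [0,0,-0.5,0,0,0,20],
    [0,0,-0.75,0,0,0,20],
    [0,0,-1.0,0,0,0,20],
    [0,0,-1.0,0,0,0,20],
  ],
)

```text
time: 4.38
tool_pos: [0.5402, 0.2408, 0.2081]
ee_rot: [3.136, 0.007, 2.84]
wrist_force: [0.9, 0.1, -3.4]
width: 0.0338
finger_force: 29.9
```

Request:
servo_tool(
  plan=[
    [0,0,-0.2,0,0,0,20],
    [0,0,-0.4,0,0,0,20],
    [0,0,-0.5,0,0,0,20],
    [0,0,-0.5,0,0,0,20],
    [0,0,-0.5,0,0,0,20],
  ],
)

```text
time: 4.8
tool_pos: [0.538, 0.24, 0.2514]
ee_rot: [-3.141, -0.001, 2.84]
wrist_force: [1.1, 0.2, -6.6]
width: 0.0332
finger_force: 29.9
```

Request:
servo_tool(
  plan=[
    [-0.08,-0.2,0,0,0,0,20],
    [-0.2,-0.5,0,0,0,0,20],
    [-0.34,-0.85,0,0,0,0,20],
  ],
)

```text
time: 5.05
tool_pos: [0.5443, 0.1492, 0.2493]
ee_rot: [-3.14, -0.004, 2.844]
wrist_force: [1.2, -1.0, -6.5]
width: 0.034
finger_force: 29.9
```

Request:
servo_tool(
  plan=[
    [-0.12,-0.28,0,0,0,0,20],
    [-0.23,-0.57,0,0,0,0,20],
    [-0.34,-0.85,0,0,0,0,20],
  ],
)

```text
time: 5.3
tool_pos: [0.5516, 0.056, 0.2496]
ee_rot: [-3.14, -0.004, 2.84]
wrist_force: [-0.8, -0.3, -6.7]
width: 0.034
finger_force: 29.9
```

Request:
servo_tool(
  plan=[
    [-0.12,-0.28,0,0,0,0,20],
    [-0.23,-0.57,0,0,0,0,20],
    [-0.34,-0.85,0,0,0,0,20],
  ],
)

```text
time: 5.55
tool_pos: [0.5589, -0.0352, 0.2497]
ee_rot: [-3.141, -0.004, 2.84]
wrist_force: [0.6, 0.2, -5.9]
width: 0.0339
finger_force: 29.9
```

Request:
servo_tool(
  plan=[
    [-0.12,-0.28,0,0,0,0,20],
    [-0.23,-0.57,0,0,0,0,20],
    [-0.34,-0.85,0,0,0,0,20],
  ],
)

```text
time: 5.8
tool_pos: [0.5662, -0.1263, 0.2495]
ee_rot: [3.142, -0.005, 2.84]
wrist_force: [-0.0, 0.0, -5.3]
width: 0.034
finger_force: 29.9
```

Request:
servo_tool(
  plan=[
    [-0.12,-0.28,0,0,0,0.06,20],
    [-0.23,-0.57,0,0,0,0.13,20],
    [-0.34,-0.86,0,0,0,0.2,20],
    [-0.34,-0.86,0,0,0,0.27,20],
    [-0.34,-0.86,0,0,0,0.34,20],
    [-0.34,-0.86,0,0,0,0.42,20],
    [-0.34,-0.86,0,0,0,0.42,20],
    [-0.34,-0.86,0,0,0,0.42,20],
    [-0.34,-0.86,0,0,0,0.42,20],
  ],
)

```text
time: 6.55
tool_pos: [0.5737, -0.2168, 0.251]
ee_rot: [-3.14, -0.002, 2.183]
wrist_force: [0.4, 0.1, -6.3]
width: 0.0338
finger_force: 29.9
```

```bash
python3 - <<'E'
from h import *
im=snap('wrist','w3'); o=robot.get_obs(); print(o['time'],o['tool_pos'],o['ee_rot'],o['wrist_force'],o['width'])
print(proj('wrist',[[.53,-.153,.086]]))
E
```

```text
6.6 [ 0.57386813 -0.21686489  0.251411  ] [-3.14080746e+00 -1.50293156e-03  2.18299324e+00] [-0.7957334   1.44621168 -6.11780259] 0.033530808304281075
[[322.44107631 144.15164201]]
```

View pics/w3.png

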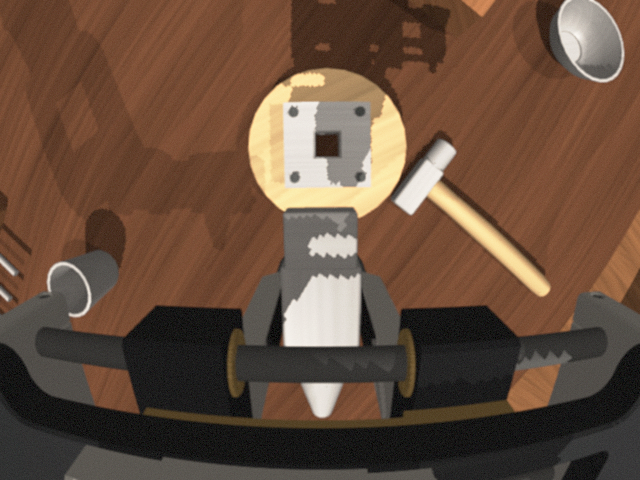

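The socket block is already nearly aligned with the tool. Its hole is near (327,144), its screws are near (293,112), (360,112), (295,177) and (361,177), and the stake's heel end is at row 209. I'll measure these exactly.

```bash
python3 - <<'E'
from h import *
im=cv2.imread('pics/w3.png'); g=cv2.cvtColor(im,cv2.COLOR_BGR2GRAY)
P,M=tool()
def cen(x,y,r,f=.5):
    w=g[y-r:y+r+1,x-r:x+r+1].astype(float); bg=np.percentile(w,75); wt=np.clip(bg*0.75-w,0,None)
    yy,xx=np.mgrid[y-r:y+r+1,x-r:x+r+1]; return (wt*xx).sum()/wt.sum(),(wt*yy).sum()/wt.sum()
S=[cen(*p,8) for p in ((293,112),(360,112),(361,177),(295,177))]; print(np.round(S,1))
W=np.array([atz('wrist',p,.086)[:2] for p in S])
print(np.linalg.norm(W-np.roll(W,-1,0),axis=1).round(4), W.mean(0))
for i,j in((0,1),(3,2),(0,3),(1,2)):
    d=W[j]-W[i]; a=np.degrees(np.arctan2(d[1],d[0])); print('edge',a, (a-np.degrees(np.arctan2(M[1,0],M[0,0]))+45)%90-45)
# hole box
print('hole row',g[144,305:350].tolist()); print('hole col',g[122:168,322].tolist())
# stake: heel in image -> tool coords at tool z=-.0165
print('heel col',g[200:218,315].tolist()); 
for r in (225,235,300,320): print('row',r,g[r,276:292].tolist(),g[r,350:368].tolist())
print('step', g[255:285,284].tolist(), g[255:285,358].tolist())
np.save('hole.npy',W)
print('tool yaw',np.degrees(np.arctan2(M[1,0],M[0,0])),'proj heel/step corners',proj('wrist',[P+M@np.array(v) for v in ([.045,0.015,-.0165],[.045,-.015,-.0165],[.022,-.017,-.0165],[.022,.017,-.0165])]).round(1).tolist())
E
```

```text
[[292.9 111.5]
 [359.5 111. ]
 [358.4 175.9]
 [294.4 176.8]]
[0.0582 0.0578 0.0565 0.0581] [ 0.53243916 -0.15052464]
edge 35.6534633666426 0.577163990315313
edge 35.93541986137768 0.8591204850503971
edge -53.87118350649451 1.052517117178212
edge -55.56354595227883 -0.6398453286060999
hole row [230, 229, 228, 230, 232, 231, 228, 222, 198, 167, 110, 49, 34, 34, 43, 44, 35, 46, 37, 36, 35, 35, 39, 35, 33, 37, 44, 46, 45, 40, 37, 37, 43, 62, 82, 99, 120, 136, 143, 146, 144, 145, 144, 143, 145]
hole col [146, 152, 152, 149, 146, 152, 152, 149, 132, 110, 103, 102, 89, 58, 41, 35, 40, 34, 41, 40, 38, 39, 46, 42, 34, 36, 35, 42, 36, 39, 42, 41, 41, 41, 86, 146, 200, 226, 231, 228, 230, 227, 230, 226, 226, 229]
heel col [232, 233, 232, 235, 234, 232, 212, 154, 94, 76, 82, 90, 106, 122, 115, 112, 106, 106]
row 225 [85, 84, 83, 86, 86, 86, 89, 95, 96, 103, 105, 103, 107, 106, 110, 107] [104, 107, 105, 102, 107, 103, 93, 92, 88, 92, 89, 92, 90, 88, 83, 94, 87, 87]
row 235 [87, 90, 88, 88, 87, 93, 83, 89, 98, 107, 109, 104, 98, 103, 107, 104] [154, 136, 121, 101, 101, 105, 97, 91, 88, 85, 89, 84, 87, 80, 87, 86, 83, 88]
row 300 [80, 49, 33, 12, 27, 55, 85, 103, 105, 107, 108, 106, 103, 102, 110, 140] [217, 213, 210, 218, 217, 220, 217, 212, 201, 177, 135, 78, 26, 17, 34, 64, 84, 88]
row 320 [25, 23, 19, 17, 8, 30, 60, 81, 116, 157, 206, 236, 239, 236, 237, 236] [218, 218, 218, 218, 220, 215, 216, 207, 182, 140, 83, 40, 27, 0, 26, 22, 31, 19]
step [90, 81, 73, 73, 76, 75, 77, 81, 83, 83, 79, 82, 90, 95, 98, 108, 109, 107, 104, 106, 106, 108, 106, 108, 107, 105, 101, 104, 105, 108] [75, 64, 53, 49, 55, 62, 70, 69, 70, 77, 74, 78, 91, 99, 101, 100, 104, 115, 147, 184, 205, 206, 209, 207, 208, 207, 208, 204, 204, 205]
tool yaw 125.07629937632728 proj heel/step corners [[359.4, 212.4], [284.3, 212.4], [280.7, 267.5], [362.8, 267.5]]
```

Yaw matches within about 0.5°. I'll move over the hole (about +78 mm x, +4 mm y) and lower to just above the block.

Request:
servo_tool(
  plan=[
    [0.26,0.02,0,0,0,-0.005,20],
    [0.52,0.04,0,0,0,-0.005,20],
    [0.78,0.04,0,0,0,-0.005,20],
    [0.78,0.04,0.2,0,0,-0.005,20],
    [0.78,0.04,0.4,0,0,-0.005,20],
    [0.78,0.04,0.6,0,0,-0.005,20],
    [0.78,0.04,0.68,0,0,-0.005,20],
    [0.78,0.04,0.68,0,0,-0.005,20],
    [0.78,0.04,0.68,0,0,-0.005,20],
  ],
)

```text
time: 7.35
tool_pos: [0.5327, -0.1508, 0.1845]
ee_rot: [-3.141, -0.0, 2.189]
wrist_force: [1.0, -0.2, -4.8]
width: 0.0338
finger_force: 29.9
```

```bash
python3 - <<'E'
from h import *
im=snap('side','s1'); o=robot.get_obs(); print(o['time'],o['tool_pos'],o['ee_rot'],o['wrist_force'],o['width'])
P,M=tool()
print(proj('side',[P+M@np.array([0,0,.0875]),[.5325,-.151,.086]]))
c=im[200:350,270:440]; cv2.imwrite('pics/s1c.png',cv2.resize(c,None,fx=4,fy=4,interpolation=cv2.INTER_CUBIC)[:,:,::-1])
E
```

```text
7.4 [ 0.53334722 -0.15114912  0.18565431] [3.14049444e+00 1.52581372e-03 2.18898897e+00] [-0.91456678  0.29275057 -4.89413645] 0.03354710230677612
[[345.36077255 267.29990657]
 [344.51289352 271.8605021 ]]
```

View pics/s1c.png

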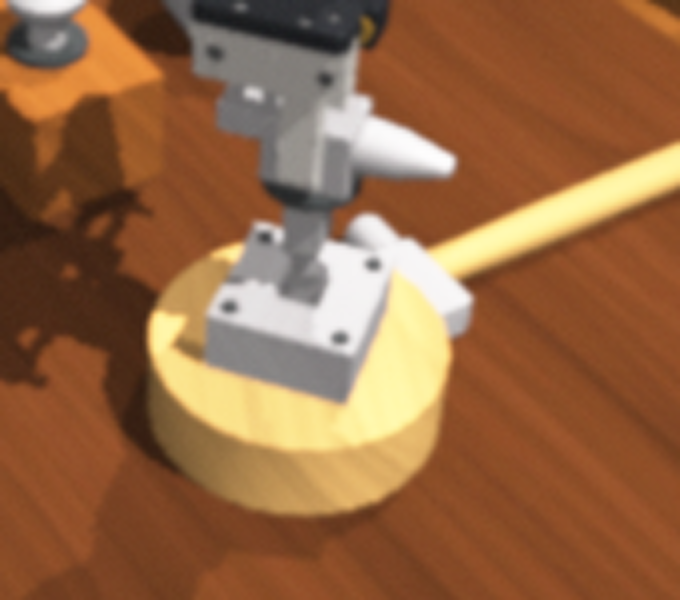

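The side view shows the nose at column ~302 of the crop, centred between the four screws (mean 301,286), just above the hole. I'll lower it slowly.

Request:
servo_tool(
  plan=[
    [0,0,0.05,0,0,0,20],
    [0,0,0.1,0,0,0,20],
    [0,0,0.13,0,0,0,20],
    [0,0,0.16,0,0,0,20],
    [0,0,0.19,0,0,0,20],
    [0,0,0.22,0,0,0,20],
    [0,0,0.22,0,0,0,20],
  ],
)

```text
time: 7.98
tool_pos: [0.5323, -0.1508, 0.1615]
ee_rot: [-3.141, -0.001, 2.188]
wrist_force: [0.1, -0.4, -5.3]
width: 0.034
finger_force: 29.9
```

Request:
servo_tool(
  plan=[
    [0,0,0.02,0,0,0,20],
    [0,0,0.04,0,0,0,20],
    [0,0,0.06,0,0,0,20],
    [0,0,0.08,0,0,0,20],
    [0,0,0.1,0,0,0,20],
    [0,0,0.1,0,0,0,20],
  ],
)

```text
time: 8.48
tool_pos: [0.5324, -0.1508, 0.1518]
ee_rot: [-3.141, -0.001, 2.188]
wrist_force: [-0.2, 0.5, -6.1]
width: 0.0341
finger_force: 29.9
```

The shank is already inside with no contact force, so I'll keep lowering.

Request:
servo_tool(
  plan=[
    [0,0,0.03,0,0,0,20],
    [0,0,0.06,0,0,0,20],
    [0,0,0.1,0,0,0,20],
    [0,0,0.14,0,0,0,20],
    [0,0,0.18,0,0,0,20],
    [0,0,0.22,0,0,0,20],
    [0,0,0.26,0,0,0,20],
    [0,0,0.3,0,0,0,20],
    [0,0,0.33,0,0,0,20],
    [0,0,0.35,0,0,0,20],
    [0,0,0.35,0,0,0,20],
  ],
)

```text
time: 9.4
tool_pos: [0.5324, -0.1508, 0.1168]
ee_rot: [-3.141, -0.001, 2.188]
wrist_force: [-0.4, -0.2, -6.2]
width: 0.0338
finger_force: 29.9
```

Request:
servo_tool(
  plan=[
    [0,0,0.01,0,0,0,20],
    [0,0,0.02,0,0,0,20],
    [0,0,0.03,0,0,0,20],
    [0,0,0.035,0,0,0,20],
    [0,0,0.035,0,0,0,20],
    [0,0,0.035,0,0,0,20],
  ],
)

```text
time: 9.9
tool_pos: [0.5327, -0.151, 0.114]
ee_rot: [3.142, -0.0, 2.188]
wrist_force: [-0.5, -0.2, -5.6]
width: 0.0335
finger_force: 29.9
```

Request:
servo_tool(
  plan=[
    [0,0,0.004,0,0,0,20],
    [0,0,0.008,0,0,0,20],
    [0,0,0.012,0,0,0,20],
    [0,0,0.012,0,0,0,20],
    [0,0,0.012,0,0,0,20],
  ],
)

```text
time: 10.32
tool_pos: [0.5329, -0.151, 0.1135]
ee_rot: [3.141, 0.001, 2.189]
wrist_force: [-1.4, -0.2, -2.2]
width: 0.0338
finger_force: 29.9
```

The weight has come off the wrist at the expected height, so the flange is seated. I'll release gently and withdraw.

Request:
servo_tool(
  plan=[
    [0,0,0.002,0,0,0,20],
    [0,0,0.004,0,0,0,20],
    [0,0,0.004,0,0,0,36],
    [0,0,0.004,0,0,0,45],
    [0,0,0.004,0,0,0,60],
    [0,0,0.004,0,0,0,80],
    [0,0,0.004,0,0,0,80],
    [0,0,0.004,0,0,0,80],
  ],
)

```text
time: 10.98
tool_pos: [0.5328, -0.151, 0.1124]
ee_rot: [3.141, 0.0, 2.188]
wrist_force: [-0.6, 0.2, 0.6]
width: 0.0663
finger_force: 0.0
```

Request:
servo_tool(
  plan=[
    [0,0,-0.1,0,0,0,80],
    [0,0,-0.3,0,0,0,80],
    [0,0,-0.6,0,0,0,80],
    [0,0,-1,0,0,0,80],
    [0,0,-1,0,0,0,80],
    [0,0,-1,0,0,0,80],
  ],
)

```text
time: 11.48
tool_pos: [0.5345, -0.1516, 0.2169]
ee_rot: [3.137, 0.007, 2.189]
wrist_force: [0.8, 0.2, -0.8]
width: 0.0799
finger_force: 0.0
```

```bash
python3 - <<'E'
from h import *
im=snap('side','s2'); o=robot.get_obs(); print(o['time'],o['tool_pos'],o['wrist_force'],o['width'])
c=im[200:350,270:440]; cv2.imwrite('pics/s2c.png',cv2.resize(c,None,fx=4,fy=4,interpolation=cv2.INTER_CUBIC)[:,:,::-1])
E
```

```text
11.5333 [ 0.53333286 -0.15116779  0.21409524] [-0.34190259  0.01281832 -1.0365993 ] 0.07985899199377144
```

View pics/s2c.png

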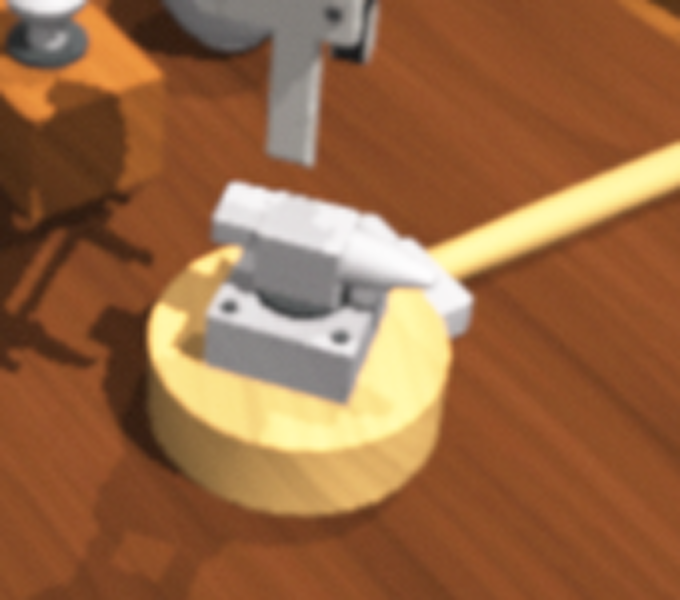

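The stake stands upright with its flange on the block (crop 300,305). The gripper is clear, and the hammer and mushroom stake have not moved. I'll hand the job in.

```bash
python3 -c "
from bench import robot
print(robot.close_job())"
```

```text
the job is handed in; nothing more can be done
None
```

The anvil stake is seated in the stump socket with its flange on the block, released with the gripper clear, and the job is handed in at about 11.5 s; no verdict came back.

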